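# Try two slide runners at the radio desk and reject the one that binds

### The job

Before the pull-out radio shelf is fitted, try its two slide runners where they sit in their cradles, the left one first (left as the robot sees it) and then the right one: run each carriage by its lug out to the far end, or as far as it will go, and then back fully home. Only when both have been tried, take the runner whose carriage sticks partway and lay it flat in the empty grey tray; leave the sound one in its cradle with its carriage home.

Things in the scene. Friction and masses are not known exactly. Their poses are not given: they have to be found in the camera images.
- runner_a: One of two like slide runners: open-topped steel channel, 240 mm long (its x), 46 wide (y), 26 high, 0.5 to 0.7 kg. Origin: centre of its underside, z up, x away from the robot within 12 degrees. Loose, 1.5 mm play, on a fixed plywood cradle: seat 15 mm above desk, 90 mm wide end blocks with cleats to 31 mm; the middle 180 mm of its sides is free to grip.
- carriage_a (a joint): Travel of runner_a's carriage, m: 0 = home, at the end nearest the robot; grows along the runner's +x. Its lug, 10 mm thick (x), 30 mm wide (y), is centred at runner x = -60 mm + travel, y = 0. A sound carriage runs to 0.120 with a pull of about 2 N; the binding one stops dead at 0.055 yet comes back home. It stays where left; starts at 0 to 0.030. Over 15 N is no use.
- runner_b: The other slide runner, alike in all to runner_a, in a cradle of its own; either may stand left (greater y) or right. Under a runner's middle 180 mm the cradle is just a bar 30 mm wide and 12 mm high. A dark carriage (80 x 30 mm, top 24 mm above the runner's underside) slides in each channel and bears an upright aluminium lug, its top 60 mm above the runner's underside.
- carriage_b (a joint): Travel of runner_b's carriage, with the same meaning, lug, start and behaviour as carriage_a's: 0 = home at the end nearest the robot, 0.120 = far end; one of the two carriages binds and stops dead at 0.055.
- tray: The empty grey open tray, fixed to the desk: 300 mm (its x) x 150 mm (its y) outside, 35 mm high, walls and floor 5 mm thick. Origin: centre of its underside; z up. Its long side points away from the robot, within about 7 degrees. It may stand left of, right of or between the runners.
Things that resemble listed ones, but are neither listed nor needed, are in the scene too. What is shaped like the runner_a but red is not meant.

How it is judged (in metres and radians):
On the way, in this order (a step that is already met when the one before it is completed fails the run):
1. the left runner's carriage is run out as far as it goes, both runners still in their cradles (((y of runner_a in the frame of runner_b above 0.05 m and value of joint carriage_a above 0.108 m) or (y of runner_b in the frame of runner_a above 0.05 m and value of joint carriage_b above 0.043 m)) and distance of each of runner_a, runner_b from where it was at the start of the episode below 0.02 m), for 0.1 s.
2. the left runner's carriage is back home (((y of runner_a in the frame of runner_b above 0.05 m and value of joint carriage_a below 0.012 m) or (y of runner_b in the frame of runner_a above 0.05 m and value of joint carriage_b below 0.012 m)) and distance of each of runner_a, runner_b from where it was at the start of the episode below 0.02 m), for 0.1 s.
3. the right runner's carriage is run out as far as it goes (((y of runner_a in the frame of runner_b below -0.05 m and value of joint carriage_a above 0.108 m) or (y of runner_b in the frame of runner_a below -0.05 m and value of joint carriage_b above 0.043 m)) and distance of each of runner_a, runner_b from where it was at the start of the episode below 0.02 m), for 0.1 s.
4. the right runner's carriage is back home (((y of runner_a in the frame of runner_b below -0.05 m and value of joint carriage_a below 0.012 m) or (y of runner_b in the frame of runner_a below -0.05 m and value of joint carriage_b below 0.012 m)) and distance of each of runner_a, runner_b from where it was at the start of the episode below 0.02 m), for 0.1 s.
At the end, for the whole second after the job is handed in: The binding runner lies flat (within 10 degrees) and at rest on the floor of the tray, its middle within 45 mm along and 65 mm across of the tray's middle; the sound runner is still in its cradle, within 15 mm of where it started, with its carriage within 12 mm of home (x of runner_b in the frame of tray between -0.045 and 0.045 m and y of runner_b in the frame of tray between -0.065 and 0.065 m and z of runner_b in the frame of tray below 0.018 m and angle between runner_b's own z axis and vertical below 0.175 rad and linear speed of runner_b below 0.02 m/s and distance of runner_a from where it was at the start of the episode below 0.015 m and value of joint carriage_a below 0.012 m); the robot touches nothing.
It also fails if it takes over 64 s, if anything falls off the work surface, if the arm or the gripper's body presses on something with over 40 N, if the wrist force passes 120 N, or if a joint passes its speed limit or range.

### The arm

A 6-joint arm with a two-finger parallel gripper is mounted at the origin on the work surface. World frame = base frame: x ahead of the robot, y to its left, z up, the work surface at z = 0. Lengths are in m, angles in degrees, forces in N, time in s.
With the tool pointing down it reaches from about 0.4 to 0.825 m from the base axis. Payload 7 kg.
Tool frame: the origin (TCP) lies midway between the tips of the shut fingers; the grasp point (between the pads) lies 19 mm behind it; z points along the fingers, y is the line along which they close (so a half turn about z gives the same grasp; the last joint's range is limited). The gripper opens to 88 mm and grips with 3 to 60 N. Pads are 19 mm wide; open, the fingers measure 130 mm over their backs; the gripper's body (78 mm by 193 mm) begins 47 mm behind the grasp point.
Start: joints at [83.486, 20.546, 0.682, 0, -70.136, -16.507], TCP at [0.264, 0.621, 0.227] pointing down, gripper open.
Joint ranges: [-176.03, 176.03], [-82.01, 121.73], [-58.28, 71.71], [-173.87, 95.51], [-174.79, -0.11], [-173.66, 173.66]. Speed limits (degrees/s): [136.94, 136.94, 172.46, 180, 180, 180].

### API

Orientations are given as [roll, pitch, yaw] about the fixed x, y, z axes, in that order (R = Rz(yaw) Ry(pitch) Rx(roll)).
In Python, from plant import ctrl gives the robot as it stands. The module is installed in compiled form; this text tells all that it offers.
- The arm moves only by the tool send_rows, never from a script. Its argument "plan" is a list that holds one entry, the list of rows, each a list of 6 numbers: the shift along the tool's x, y, z in cm, then the turn, a rotation vector about the tool's x, y, z in degrees. A call has 1 to 8 rows; each row is the pose to reach, as a shift and turn from the pose commanded when the call began, along the tool's axes at that moment; what a row does not reach only later rows make up. A row lasts 1/12 s, in which the tool goes at most 41.7 mm and 7.16 degrees, less where a joint would pass 70% of its speed; a pose out of reach is approached as far as the arm can. A call with a gripper value outside its range is refused whole. "fingers" is the opening, from 0 (shut) to 1 (fully open), set as the call begins (left out, the last holds). The fingers move at their own pace and stop on an object; the grip force is fixed at half the most. Time passes only in rows, so rows that repeat a pose let the fingers close. It gives the time, the measured TCP pose, the force, the opening and the grip force at its end, in the units of the state.
- ctrl.get_obs(): the state, without advancing time (a new reading comes with each control period).
- ctrl.snapshot(name): name is "scene" or "side" or "wrist"; returns a dict with "img" (480x640x3 uint8, red, green, blue), "K" (3x3 intrinsics, pixels), "pose" (4x4, takes a point from camera to world coordinates). Camera axes: x right, y down, z forward; pixel columns grow to the right and rows downward; lengths in m; the calibration is good to about 2 mm. A picture is of the moment at which its call begins. There is no depth.
- ctrl.close_job(): hands the job in; it is judged then, once.
The state is a dict: "clock": time; "joint_pos": joint angles; "qvel": joint speeds; "tau": joint torques, N m; "tool_pos": TCP position; "orientation": TCP orientation; "force": force on the tool from outside, world axes, zero at the start; "moment": the same for the moment, N m; "opening": finger opening in m; "gripper_force": force on a finger pad.
Only numpy, scipy, OpenCV 4.12 (cv2) and the standard library are available. Lean on these libraries where they do the work, as an engineer would, in place of code of your own. Each camera call takes 0.05 s, during which the arm holds its last target. There are 200 camera calls.

## Working session

There is one attempt and no reset: what is moved stays moved. The work goes in short steps, Python scripts to look and compute and a tool call to move; the robot and the scene stay as the last step left them, time stands still between calls to the robot, and variables do not carry over. Pictures are saved under pics/ and viewed, at most 10 in all, crops included, and the job is handed in when it is done.

Besides the shell and the picture viewer there is one more tool, called after "Call:" as a command line: name --argument value ..., lists and objects as JSON in quotes. send_rows: Moves the arm, as the interface text tells. Its arguments: {"type":"object","properties":{"plan":{"type":"array","items":{"type":"array","items":{"type":"array","items":{"type":"number"}}}},"fingers":{"type":"number"}},"required":["plan"]}

```bash
mkdir -p pics
python3 - <<'E'
from plant import ctrl
import cv2,pickle
o=ctrl.get_obs();print(o)
for n in("scene","side"):
    s=ctrl.snapshot(n);pickle.dump(s,open(n+'.pkl','wb'));cv2.imwrite(f'pics/{n}0.png',s['img'][:,:,::-1]);print(s['K'].tolist(),s['pose'].round(3).tolist())
E
```

```text
{'clock': 0.0, 'joint_pos': array([ 8.34888465e+01,  2.05909335e+01,  6.32757866e-01, -2.08503729e-02,
       -7.01351621e+01, -1.65076908e+01]), 'qvel': array([ 0.01851773, -0.04528913, -0.02490496, -0.03218749,  0.01965717,
       -0.02390721]), 'tau': array([ 1.37873467e-04, -5.82716703e+01,  2.93067563e+01,  6.99720472e+00,
        7.19439398e-03, -1.55749526e-04]), 'tool_pos': array([0.26376746, 0.62079017, 0.22561833]), 'orientation': array([ 1.79904940e+02, -7.73135712e-03, -2.30259388e+01]), 'force': array([ 0.56066459,  0.36061171, -0.40419659]), 'moment': array([0.01217271, 0.00627202, 0.02136521]), 'gripper_force': 0.0, 'opening': 0.08759739834248796}
[[572.0184685214838, 0.0, 318.31436187552646], [0.0, 572.0184685214838, 233.28941425109457], [0.0, 0.0, 1.0]] [[-0.384, 0.656, -0.65, 1.087], [0.923, 0.269, -0.274, 0.301], [-0.005, -0.705, -0.709, 0.855], [0.0, 0.0, 0.0, 1.0]]
[[580.3806521425473, 0.0, 313.5458472940092], [0.0, 580.3806521425473, 226.99319634635225], [0.0, 0.0, 1.0]] [[0.789, -0.369, 0.491, -0.201], [-0.614, -0.494, 0.616, -0.707], [0.015, -0.787, -0.616, 0.742], [0.0, 0.0, 0.0, 1.0]]
```

View pics/scene0.png

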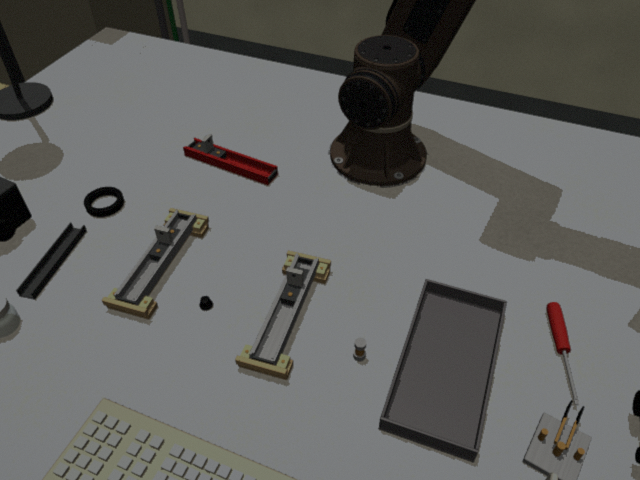

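View pics/side0.png

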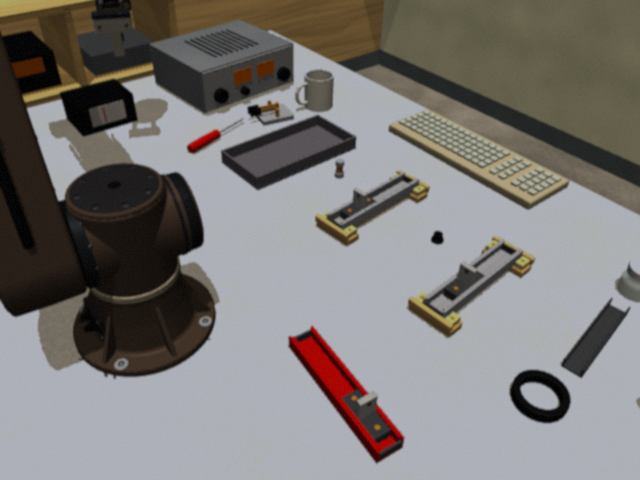

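Both cameras show the same layout. In the scene view, image right is the robot's left: left runner at about (285,315), right runner at about (160,262), tray at about (445,365), red decoy at (230,160). I'll enlarge to get exact points.

Run:
```python
import cv2
i=cv2.imread('pics/scene0.png');
cv2.imwrite('pics/c1.png',cv2.convertScaleAbs(cv2.resize(i[200:390,95:345],None,fx=3.15,fy=3.15,interpolation=cv2.INTER_CUBIC),alpha=1.3))
i=cv2.imread('pics/side0.png');
cv2.imwrite('pics/c2.png',cv2.convertScaleAbs(cv2.resize(i[160:350,300:550],None,fx=3.15,fy=3.15,interpolation=cv2.INTER_CUBIC),alpha=1.3))
```

```text
(no output)
```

View pics/c1.png

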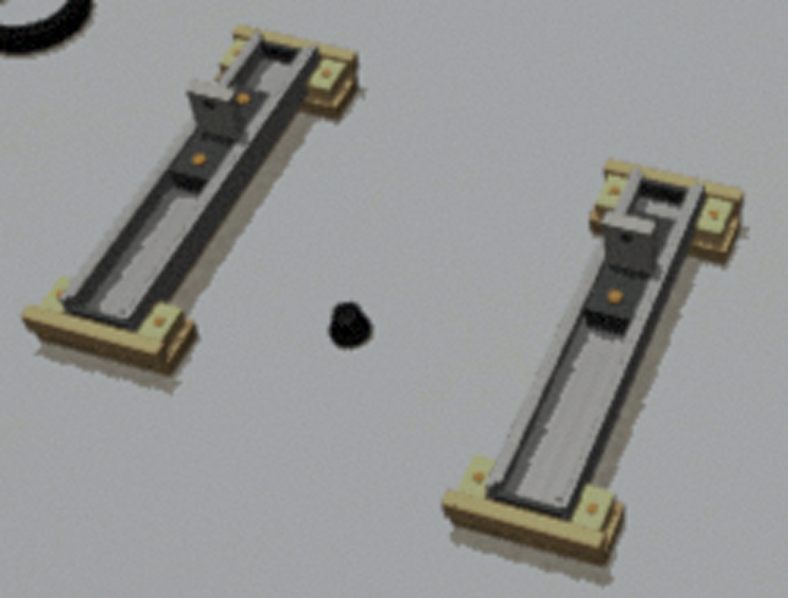

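View pics/c2.png

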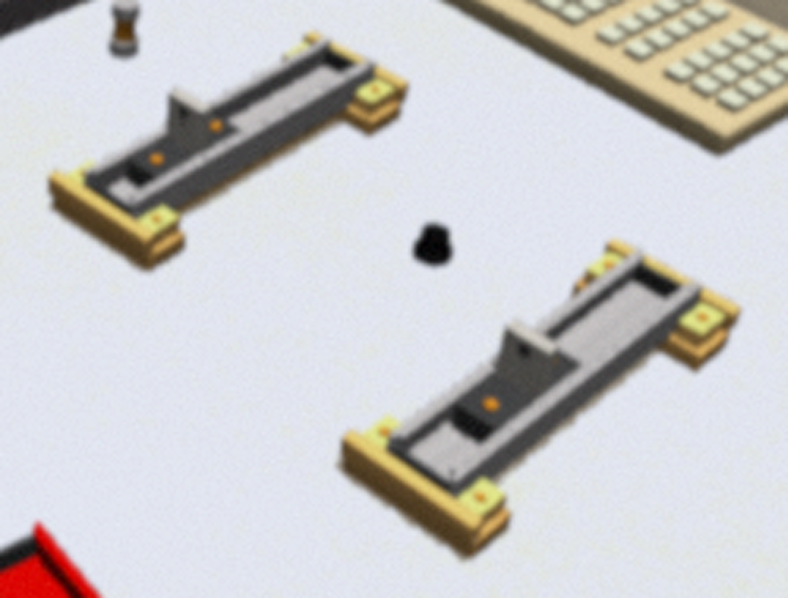

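```bash
cat > h.py <<'E'
import pickle,numpy as np
def ray(s,uv,z):
    d=s['pose'][:3,:3]@np.linalg.inv(s['K'])@np.array([*uv,1.]);o=s['pose'][:3,3]
    return o+d*(z-o[2])/d[2]
E
python3 - <<'E'
from h import *
S=pickle.load(open('scene.pkl','rb'));D=pickle.load(open('side.pkl','rb'))
c1=lambda p,z:ray(S,(p[0]/3.15+95,p[1]/3.15+200),z).round(4)
c2=lambda p,z:ray(D,(p[0]/3.15+300,p[1]/3.15+160),z).round(4)
def an(P): # near pair, far pair
    n=(P[0]+P[1])/2;f=(P[2]+P[3])/2;d=f-n
    print('mid',(n+f)/2,'len',np.linalg.norm(d),'w',np.linalg.norm(P[0]-P[1]),np.linalg.norm(P[2]-P[3]),'yaw',np.degrees(np.arctan2(d[1],d[0])))
an([c1(p,.031) for p in[(615,191),(714,214),(478,478),(592,508)]])
an([c1(p,.031) for p in[(238,52),(326,73),(62,292),(159,321)]])
an([c2(p,.031) for p in[(385,430),(480,496),(608,265),(703,317)]])
print('left side diag',(c2((158,218),.031)+c2((376,90),.031))/2)
print('lug L',c1((632,221),.075),c2((192,103),.075)); print('lug R',c1((213,92),.075),c2((533,339),.075))
an([ray(S,p,.035) for p in[(427,281.5),(508,298.5),(384,424),(474,449)]])
an([ray(D,p,.035) for p in[(222,152),(260,181),(319,117),(355,142)]])
E
```

```text
mid [0.52625  0.002275 0.031   ] len 0.21669543719238757 w 0.06386391782532606 0.06461772202732002 yaw 4.91075912575533
mid [ 0.507925 -0.281825  0.031   ] len 0.21516692357330386 w 0.06497753457926826 0.06520506115325711 yaw 4.678503579697145
mid [ 0.50595 -0.28725  0.031  ] len 0.21536411028767072 w 0.06494921092669258 0.06531431696037251 yaw 4.500727646588459
left side diag [ 0.52665 -0.03655  0.031  ]
lug L [ 0.4741 -0.002   0.075 ] [ 0.4763 -0.0091  0.075 ]
lug R [ 0.4761 -0.2842  0.075 ] [ 0.4757 -0.2907  0.075 ]
mid [0.51724668 0.29708737 0.035     ] len 0.3009209953089145 w 0.14707529003445846 0.1348146763259204 yaw 1.3259906486828628
mid [0.51076859 0.27921206 0.035     ] len 0.2874822221597944 w 0.1560210944308079 0.1545674614802199 yaw 0.8473644726087314
```

```bash
cat >> h.py <<'E'
from scipy.spatial.transform import Rotation as Ro
def go(*targets, obs=None):
    from plant import ctrl
    o=obs or ctrl.get_obs();R=Ro.from_euler('xyz',o['orientation'],degrees=True)
    for x,y,z,yaw in targets:
        T=Ro.from_euler('xyz',[180,0,yaw],degrees=True)
        print((R.inv().apply(np.array([x,y,z])-o['tool_pos'])*100).round(2),(R.inv()*T).as_rotvec(degrees=True).round(1))
E
python3 -c "
from h import *
go((.39,.34,.2,-52),(.475,-.003,.16,-85.2))"
```

```text
[22.6  20.91  2.61] [ 0.1 -0.  29. ]
[43.84 49.14  6.65] [ 0.1 -0.1 62.2]
```

Call:
send_rows --plan '[[[22.6, 20.9, 2.6, 0, 0, 29], [22.6, 20.9, 2.6, 0, 0, 29], [22.6, 20.9, 2.6, 0, 0, 29], [22.6, 20.9, 2.6, 0, 0, 29], [22.6, 20.9, 2.6, 0, 0, 29], [22.6, 20.9, 2.6, 0, 0, 29], [22.6, 20.9, 2.6, 0, 0, 29], [22.6, 20.9, 2.6, 0, 0, 29]]]' --fingers 0.5

```text
clock: 0.77
tool_pos: [0.3906, 0.3361, 0.2]
orientation: [179.9, -0.0, -52.1]
force: [0.0, 0.2, -1.2]
opening: 0.0454
gripper_force: 0.0
```

```bash
python3 -c "
from h import *
go((.40,.1,.2,-75),(.475,-.003,.16,-85.2))"
```

```text
[19.22 13.75  0.03] [ 0.1 -0.  22.9]
[31.95 14.15  4.03] [ 0.1 -0.  33.1]
```

Call:
send_rows --plan '[[[31.9, 14.1, 4, 0, 0, 33], [31.9, 14.1, 4, 0, 0, 33], [31.9, 14.1, 4, 0, 0, 33], [31.9, 14.1, 4, 0, 0, 33], [31.9, 14.1, 4, 0, 0, 33], [31.9, 14.1, 4, 0, 0, 33], [31.9, 14.1, 4, 0, 0, 33], [31.9, 14.1, 4, 0, 0, 33]]]'

```text
clock: 1.43
tool_pos: [0.4709, 0.0173, 0.1625]
orientation: [-180.0, 0.0, -85.0]
force: [0.9, -0.3, 0.2]
opening: 0.0442
gripper_force: 0.0
```

Run:
```python
from h import *
from plant import ctrl
import cv2
s=ctrl.snapshot('wrist');pickle.dump(s,open('w1.pkl','wb'));cv2.imwrite('pics/w1.png',s['img'][:,:,::-1])
go((.475,-.003,.12,-85.2),(.475,-.003,.046,-85.2))
print(ctrl.get_obs()['tool_pos'],s['pose'].round(3).tolist())
```

```text
[ 1.5  -0.3   4.12] [ 0.1 -0.1 -0. ]
[ 1.49 -0.32 11.52] [ 0.1 -0.1 -0. ]
[0.47087957 0.01178843 0.161227  ] [[-0.996, -0.083, -0.027, 0.479], [-0.088, 0.951, 0.297, -0.063], [0.001, 0.298, -0.954, 0.321], [0.0, 0.0, 0.0, 1.0]]
```

View pics/w1.png

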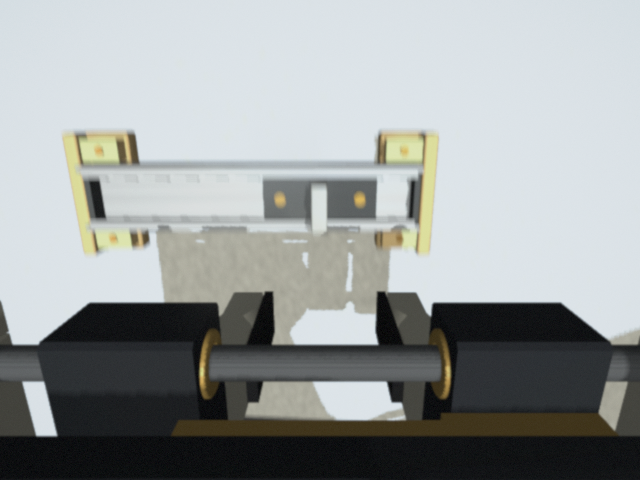

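The wrist view shows the left runner. The cleat screws are at (404,150), (392,240), (99,151) and (113,239), and the lug top centre is at (319,205), tall side toward the image bottom.

Run:
```python
from h import *
W=pickle.load(open('w1.pkl','rb'))
P=[ray(W,p,.031) for p in[(404,150),(392,240),(99,151),(113,239)]];print(np.round(P,4).tolist(),np.mean(P,0))
print('lug bot-left/right top',ray(W,(312,187),.075),ray(W,(326,187),.075),ray(W,(312,208),.075),ray(W,(326,208),.075), ray(W,(312,233),.075))
for p in[(420,166),(418,222),(80,172),(93,223)]:print('rim',ray(W,p,.041))
go((.475,-.003,.046,-85.2))
```

```text
[[0.4207, -0.0443, 0.031], [0.4201, 0.0219, 0.031], [0.6335, -0.0249, 0.031], [0.6281, 0.0393, 0.031]] [ 0.52561601 -0.00201454  0.031     ]
lug bot-left/right top [ 0.48224872 -0.02028161  0.075     ] [ 0.47373434 -0.0210295   0.075     ] [ 0.48122147 -0.00722925  0.075     ] [ 0.47257245 -0.00798836  0.075     ] [0.4799554  0.00885766 0.075     ]
rim [ 0.41024987 -0.03529567  0.041     ]
rim [0.40542962 0.0039949  0.041     ]
rim [ 0.64228515 -0.01080363  0.041     ]
rim [0.63637279 0.02499276 0.041     ]
[ 1.49 -0.32 11.52] [ 0.1 -0.1 -0. ]
```

Call:
send_rows --plan '[[[1.8, -0.5, 4, 0, 0, 0], [1.8, -0.5, 8, 0, 0, 0], [1.8, -0.5, 11.4, 0, 0, 0], [1.8, -0.5, 11.4, 0, 0, 0], [1.8, -0.5, 11.4, 0, 0, 0], [1.8, -0.5, 11.4, 0, 0, 0]]]'

```text
clock: 1.98
tool_pos: [0.4787, 0.0023, 0.05]
orientation: [-179.9, -0.0, -85.0]
force: [0.9, 0.7, -0.2]
opening: 0.0436
gripper_force: 0.0
```

Call:
send_rows --plan '[[[0, 0, 0, 0, 0, 0], [0, 0, 0, 0, 0, 0], [0, 0, 0, 0, 0, 0], [0, 0, 0, 0, 0, 0], [0, 0, 0, 0, 0, 0], [0, 0, 0, 0, 0, 0]]]' --fingers 0.0

```text
clock: 2.48
tool_pos: [0.4775, 0.0019, 0.0489]
orientation: [-180.0, 0.0, -85.0]
force: [-1.6, 1.1, 3.8]
opening: 0.0098
gripper_force: 30.0
```

Run:
```python
from h import *
go((.477+.03,-.004,.0475,-85.2),(.477+.12,.004,.0475,-85.2))
```

```text
[ 0.84 -2.89  0.14] [-0.   0.   0.2]
[  0.83 -11.92   0.14] [-0.   0.   0.2]
```

Call:
send_rows --plan '[[[0, -0.8, 0, 0, 0, 0], [0, -1.6, 0, 0, 0, 0], [0, -2.4, 0, 0, 0, 0], [0, -3.2, 0, 0, 0, 0], [0, -3.7, 0, 0, 0, 0], [0, -4.1, 0, 0, 0, 0], [0, -4.5, 0, 0, 0, 0], [0, -4.5, 0, 0, 0, 0]]]'

```text
clock: 3.15
tool_pos: [0.5247, 0.0061, 0.0489]
orientation: [-179.9, -0.0, -85.0]
force: [1.7, 1.0, 3.9]
opening: 0.0101
gripper_force: 30.0
```

Call:
send_rows --plan '[[[0, -0.3, 0, 0, 0, 0], [0, -0.6, 0, 0, 0, 0], [0, -0.9, 0, 0, 0, 0], [0, -1.2, 0, 0, 0, 0], [0, -1.5, 0, 0, 0, 0]]]'

```text
clock: 3.57
tool_pos: [0.5386, 0.0072, 0.0489]
orientation: [-180.0, 0.0, -85.0]
force: [-1.7, 1.4, 7.7]
opening: 0.0099
gripper_force: 30.0
```

Call:
send_rows --plan '[[[0, -0.8, 0, 0, 0, 0], [0, -1.6, 0, 0, 0, 0], [0, -2.4, 0, 0, 0, 0], [0, -3.2, 0, 0, 0, 0], [0, -3.6, 0, 0, 0, 0], [0, -3.9, 0, 0, 0, 0], [0, -4.2, 0, 0, 0, 0], [0, -4.2, 0, 0, 0, 0]]]'

```text
clock: 4.23
tool_pos: [0.5811, 0.011, 0.049]
orientation: [-179.9, 0.0, -85.0]
force: [0.8, 1.1, 5.1]
opening: 0.01
gripper_force: 30.0
```

Call:
send_rows --plan '[[[0, -0.2, 0, 0, 0, 0], [0, -0.3, 0, 0, 0, 0], [0, -0.3, 0, 0, 0, 0], [0, -0.3, 0, 0, 0, 0]]]'

```text
clock: 4.57
tool_pos: [0.5836, 0.0112, 0.0489]
orientation: [-179.9, 0.0, -85.0]
force: [0.5, 2.1, 5.1]
opening: 0.0098
gripper_force: 30.0
```

Run:
```python
from h import *
from plant import ctrl
import cv2
s=ctrl.snapshot('side');cv2.imwrite('pics/s2.png',cv2.resize(s['img'][150:350,300:550,::-1],None,fx=3,fy=3))
print(ctrl.get_obs()['force'],ctrl.get_obs()['moment'])
```

```text
[-0.47096643  1.1276784   4.39004236] [0.63917162 0.21922207 0.02327332]
```

View pics/s2.png

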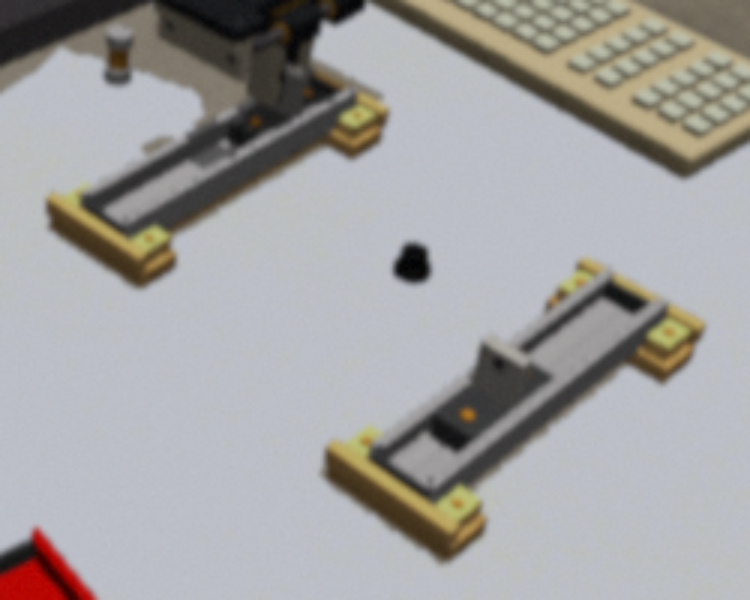

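The crop shows the left carriage near the far end of its channel, lug gripped at about (290,80), with the runner still in its cradle. It is past 55 mm, so this one is sound. I'll push on until it meets the end stop.

Call:
send_rows --plan '[[[0, -0.2, 0, 0, 0, 0], [0, -0.2, 0, 0, 0, 0], [0, -0.2, 0, 0, 0, 0]]]'

```text
clock: 4.87
tool_pos: [0.5838, 0.0112, 0.0489]
orientation: [179.9, -0.0, -85.0]
force: [-7.8, 3.5, 11.5]
opening: 0.0097
gripper_force: 30.0
```

Call:
send_rows --plan '[[[0, -0.2, 0, 0, 0, 0], [0, -0.2, 0, 0, 0, 0], [0, -0.2, 0, 0, 0, 0]]]'

```text
clock: 5.12
tool_pos: [0.5843, 0.011, 0.0489]
orientation: [179.8, -0.0, -85.0]
force: [-13.1, 2.9, 17.5]
opening: 0.0098
gripper_force: 30.0
```

End stop reached at x ≈ 0.584, so home should be at x ≈ 0.4645. Running back.

Call:
send_rows --plan '[[[0, 1, 0, 0, 0, 0], [0, 2, 0, 0, 0, 0], [0, 3, 0, 0, 0, 0], [0, 4, 0, 0, 0, 0], [0, 5, 0, 0, 0, 0], [0, 6, 0, 0, 0, 0], [0, 7, 0, 0, 0, 0], [0, 8, 0, 0, 0, 0]]]'

```text
clock: 5.78
tool_pos: [0.5063, 0.0044, 0.0489]
orientation: [-179.9, 0.0, -85.0]
force: [0.6, 0.8, 5.6]
opening: 0.0101
gripper_force: 30.0
```

Call:
send_rows --plan '[[[0, 1, 0, 0, 0, 0], [0, 2, 0, 0, 0, 0], [0, 2.8, 0, 0, 0, 0], [0, 3.5, 0, 0, 0, 0], [0, 3.9, 0, 0, 0, 0], [0, 4.1, 0, 0, 0, 0], [0, 4.1, 0, 0, 0, 0], [0, 4.1, 0, 0, 0, 0]]]'

```text
clock: 6.45
tool_pos: [0.465, 0.0007, 0.0489]
orientation: [180.0, 0.0, -85.0]
force: [-1.7, 1.8, 9.0]
opening: 0.0098
gripper_force: 30.0
```

Call:
send_rows --plan '[[[0, 0.2, 0, 0, 0, 0], [0, 0.3, 0, 0, 0, 0], [0, 0.3, 0, 0, 0, 0]]]'

```text
clock: 6.7
tool_pos: [0.4632, 0.0007, 0.0489]
orientation: [-179.9, 0.0, -85.0]
force: [3.7, 0.5, 5.5]
opening: 0.0099
gripper_force: 30.0
```

Call:
send_rows --plan '[[[0, 0, 0, 0, 0, 0], [0, 0, 0, 0, 0, 0], [0, 0, 0, 0, 0, 0], [0, 0, 0, 0, 0, 0], [0, 0, -3.5, 0, 0, 0], [0, 0, -7, 0, 0, 0], [0, 0, -7, 0, 0, 0], [0, 0, -7, 0, 0, 0]]]' --fingers 0.5

```text
clock: 7.37
tool_pos: [0.4636, 0.0009, 0.1202]
orientation: [-179.8, 0.1, -85.0]
force: [-0.3, 0.1, -1.2]
opening: 0.0435
gripper_force: 0.0
```

Run:
```python
from h import *
go((.476,-.287,.119,-85.3),(.476,-.287,.0495,-85.3))
```

```text
[28.79  1.26  0.08] [-0.2  0.1  0.3]
[28.8   1.28  7.03] [-0.2  0.1  0.3]
```

Call:
send_rows --plan '[[[28.8, 1.3, 0, 0, 0, 0], [28.8, 1.3, 0, 0, 0, 0], [28.8, 1.3, 0, 0, 0, 0], [28.8, 1.3, 0, 0, 0, 0], [28.8, 1.3, 0, 0, 0, 0], [28.8, 1.3, 0, 0, 0, 0], [28.8, 1.3, 0, 0, 0, 0], [28.8, 1.3, 0, 0, 0, 0]]]'

```text
clock: 8.03
tool_pos: [0.4735, -0.2926, 0.1166]
orientation: [179.8, 0.0, -85.3]
force: [1.9, 0.3, 1.6]
opening: 0.0433
gripper_force: 0.0
```

Call:
send_rows --plan '[[[0, 0, 0, 0, 0, 0], [0, 0, 3.5, 0, 0, 0], [0, 0, 7, 0, 0, 0], [0, 0, 7, 0, 0, 0], [0, 0, 7, 0, 0, 0], [0, 0, 7, 0, 0, 0]]]'

```text
clock: 8.53
tool_pos: [0.4754, -0.287, 0.0496]
orientation: [180.0, -0.0, -84.9]
force: [0.3, 0.0, 1.3]
opening: 0.0436
gripper_force: 0.0
```

Call:
send_rows --plan '[[[0, 0, 0, 0, 0, 0], [0, 0, 0, 0, 0, 0], [0, 0, 0, 0, 0, 0], [0, 0, 0, 0, 0, 0], [0, 0, 0, 0, 0, 0], [0, 0, 0, 0, 0, 0]]]' --fingers 0.0

```text
clock: 9.03
tool_pos: [0.475, -0.2876, 0.049]
orientation: [-180.0, -0.0, -85.0]
force: [-0.9, 1.7, 3.0]
opening: 0.01
gripper_force: 30.0
```

Call:
send_rows --plan '[[[0, -0.5, 0, 0, 0, 0], [0, -1, 0, 0, 0, 0], [0, -1.4, 0, 0, 0, 0], [0, -1.7, 0, 0, 0, 0], [0, -1.9, 0, 0, 0, 0], [0, -2, 0, 0, 0, 0], [0, -2, 0, 0, 0, 0]]]'

```text
clock: 9.62
tool_pos: [0.4959, -0.2859, 0.049]
orientation: [-179.9, -0.0, -85.0]
force: [-0.5, 1.6, 4.2]
opening: 0.0095
gripper_force: 30.0
```

Call:
send_rows --plan '[[[0, -0.2, 0, 0, 0, 0], [0, -0.4, 0, 0, 0, 0], [0, -0.5, 0, 0, 0, 0], [0, -0.5, 0, 0, 0, 0]]]'

```text
clock: 9.95
tool_pos: [0.5008, -0.2855, 0.049]
orientation: [-180.0, -0.0, -85.0]
force: [-1.5, 0.2, 4.8]
opening: 0.0098
gripper_force: 30.0
```

Call:
send_rows --plan '[[[0, -0.2, 0, 0, 0, 0], [0, -0.3, 0, 0, 0, 0], [0, -0.3, 0, 0, 0, 0]]]'

```text
clock: 10.2
tool_pos: [0.502, -0.2853, 0.0489]
orientation: [179.9, -0.0, -85.0]
force: [-6.2, 0.3, 10.4]
opening: 0.0098
gripper_force: 30.0
```

Call:
send_rows --plan '[[[0, -0.2, 0, 0, 0, 0], [0, -0.2, 0, 0, 0, 0], [0, -0.2, 0, 0, 0, 0]]]'

```text
clock: 10.45
tool_pos: [0.5025, -0.2852, 0.0489]
orientation: [179.7, 0.0, -85.0]
force: [-9.6, -0.6, 12.6]
opening: 0.0098
gripper_force: 30.0
```

Call:
send_rows --plan '[[[0, 1, 0, 0, 0, 0], [0, 2, 0, 0, 0, 0], [0, 3, 0, 0, 0, 0], [0, 4, 0, 0, 0, 0], [0, 4.8, 0, 0, 0, 0], [0, 5.3, 0, 0, 0, 0], [0, 5.7, 0, 0, 0, 0], [0, 5.7, 0, 0, 0, 0]]]'

```text
clock: 11.12
tool_pos: [0.447, -0.2902, 0.0489]
orientation: [180.0, -0.0, -85.0]
force: [-0.9, -4.6, 7.1]
opening: 0.0098
gripper_force: 30.0
```

Call:
send_rows --plan '[[[0, 0.1, 0, 0, 0, 0], [0, 0.2, 0, 0, 0, 0], [0, 0.2, 0, 0, 0, 0]]]'

```text
clock: 11.37
tool_pos: [0.4466, -0.2903, 0.049]
orientation: [-179.9, -0.0, -85.0]
force: [2.8, -2.8, 4.3]
opening: 0.0101
gripper_force: 30.0
```

The right carriage stops dead at 55 mm, so the right runner is the binding one, and its carriage is now home. Next I release, lift and turn to grip the runner at mid-length.

Call:
send_rows --plan '[[[0, 0, 0, 0, 0, 0], [0, 0, 0, 0, 0, 0], [0, 0, 0, 0, 0, 0], [0, 0, 0, 0, 0, 0], [0, 0, -3.5, 0, 0, 0], [0, 0, -7, 0, 0, 0], [0, 0, -9, 0, 0, 0], [0, 0, -9, 0, 0, 0]]]' --fingers 0.5

```text
clock: 12.03
tool_pos: [0.448, -0.2908, 0.1431]
orientation: [-179.7, -0.2, -85.0]
force: [1.0, 0.0, -0.2]
opening: 0.0436
gripper_force: 0.0
```

Call:
send_rows --plan '[[[0, -6, 0, 0, 0, -45], [0, -6, 0, 0, 0, -45], [0, -6, 0, 0, 0, -45], [0, -6, 0, 0, 0, -45], [0, -6, 0, 0, 0, -45], [0, -6, 0, 0, 0, -45], [0, -6, 0, 0, 0, -45], [0, -6, 0, 0, 0, -45]]]' --fingers 1.0

```text
clock: 12.7
tool_pos: [0.505, -0.2845, 0.1377]
orientation: [180.0, 0.1, -39.9]
force: [-0.5, -0.2, -0.3]
opening: 0.0867
gripper_force: 0.0
```

Call:
send_rows --plan '[[[0, 0, 0, 0, 0, -44.7], [0, 0, 0, 0, 0, -44.7], [0, 0, 0, 0, 0, -44.7], [0, 0, 0, 0, 0, -44.7], [0, 0, 0, 0, 0, -44.7], [0, 0, 0, 0, 0, -44.7], [0, 0, 0, 0, 0, -44.7], [0, 0, 0, 0, 0, -44.7]]]'

```text
clock: 13.37
tool_pos: [0.5052, -0.2846, 0.138]
orientation: [-180.0, 0.1, 4.6]
force: [-0.4, 0.7, 0.6]
opening: 0.0874
gripper_force: 0.0
```

Run:
```python
from h import *
from plant import ctrl
import cv2
s=ctrl.snapshot('wrist');pickle.dump(s,open('w2.pkl','wb'));cv2.imwrite('pics/w2.png',s['img'][:,:,::-1])
go((.507,-.2845,.12,4.8),(.507,-.2845,.018,4.8))
print(ctrl.get_obs()['tool_pos'])
```

```text
[0.18 0.   1.81] [-0.   0.1 -0.3]
[1.900e-01 1.000e-02 1.201e+01] [-0.   0.1 -0.3]
[ 0.50524148 -0.28462281  0.13811216]
```

View pics/w2.png

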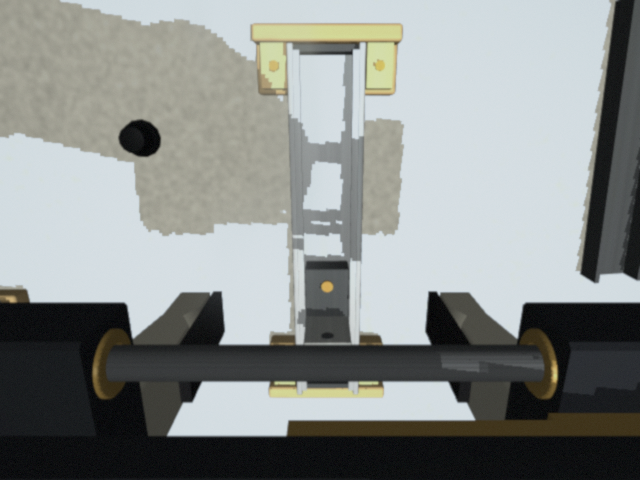

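The runner is centred between the fingers: its sides are at columns 290–362 and the finger midline is about 325. The lug is clear, toward the robot. Descending to grip.

Call:
send_rows --plan '[[[0.3, 0, 3, 0, 0, 0], [0.3, 0, 6, 0, 0, 0], [0.3, 0, 9, 0, 0, 0], [0.3, 0, 11, 0, 0, 0], [0.3, 0, 12, 0, 0, 0], [0.3, 0, 12, 0, 0, 0], [0.3, 0, 12, 0, 0, 0]]]'

```text
clock: 14.0
tool_pos: [0.5088, -0.2847, 0.0188]
orientation: [180.0, 0.0, 4.6]
force: [1.0, -0.1, 1.2]
opening: 0.0876
gripper_force: 0.0
```

Call:
send_rows --plan '[[[0, 0, 0, 0, 0, 0], [0, 0, 0, 0, 0, 0], [0, 0, 0, 0, 0, 0], [0, 0, 0, 0, 0, 0], [0, 0, 0, 0, 0, 0], [0, 0, 0, 0, 0, 0], [0, 0, 0, 0, 0, 0]]]' --fingers 0.0

```text
clock: 14.58
tool_pos: [0.5088, -0.2847, 0.0188]
orientation: [180.0, -0.0, 4.7]
force: [0.1, -4.5, 0.2]
opening: 0.0464
gripper_force: 1.5
```

Call:
send_rows --plan '[[[0, 0, -1, 0, 0, 0], [0, 0, -2.5, 0, 0, 0], [0, 0, -4.5, 0, 0, 0], [0, 0, -7, 0, 0, 0], [0, 0, -9, 0, 0, 0], [0, 0, -11, 0, 0, 0], [0, 0, -13, 0, 0, 0], [0, 0, -13, 0, 0, 0]]]'

```text
clock: 15.25
tool_pos: [0.5102, -0.2851, 0.1528]
orientation: [179.9, -0.3, 4.7]
force: [1.8, -1.3, -4.6]
opening: 0.046
gripper_force: 30.0
```

Run:
```python
import cv2,numpy as np
a=cv2.imread('pics/scene0.png')[265:465,375:515];b=cv2.imread('pics/side0.png')[100:240,215:365]
f=lambda i,s:cv2.convertScaleAbs(cv2.resize(i,None,fx=s,fy=s,interpolation=cv2.INTER_CUBIC),alpha=1.3)
o=np.zeros((600,800,3),np.uint8);o[:560,:392]=f(a,2.8);o[:364,400:790]=f(b,2.6);cv2.imwrite('pics/tr.png',o)
```

```text
(no output)
```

View pics/tr.png

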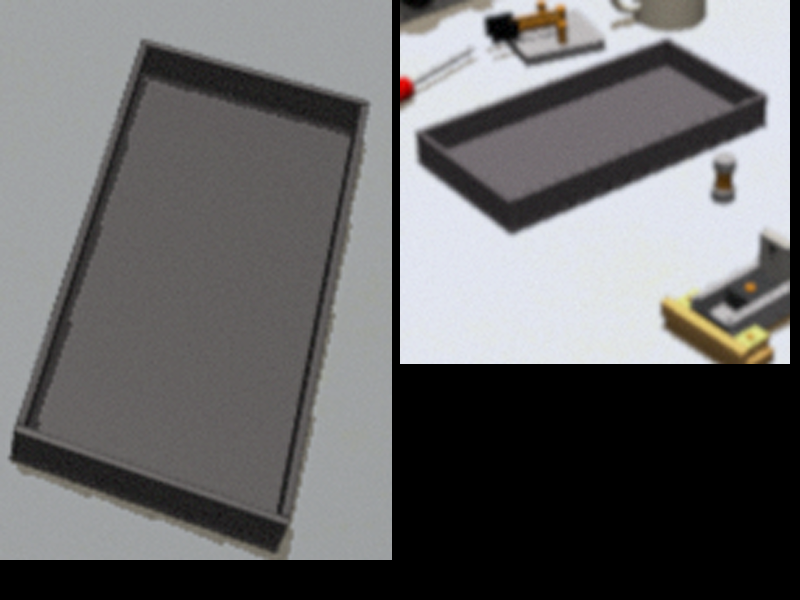

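The tray's top corners are at (142,41), (368,103), (15,431), (290,521) in the scene half, and (418,132), (512,205), (667,41), (767,95) in the side half.

Run:
```python
from h import *
S=pickle.load(open('scene.pkl','rb'));D=pickle.load(open('side.pkl','rb'))
def an(P):
    P=np.array(P);n=(P[0]+P[1])/2;f=(P[2]+P[3])/2;d=f-n
    print(P[:,:2].round(3).tolist(),'mid',(n+f)/2,np.linalg.norm(d),np.linalg.norm(P[0]-P[1]),np.linalg.norm(P[2]-P[3]),np.degrees(np.arctan2(d[1],d[0])))
an([ray(S,(x/2.8+375,y/2.8+265),.035) for x,y in[(142,41),(368,103),(15,431),(290,521)]])
an([ray(D,((x-400)/2.6+215,y/2.6+100),.035) for x,y in[(418,132),(512,205),(667,41),(767,95)]])
go((.512,.28,.153,3))
```

```text
[[0.372, 0.217], [0.367, 0.365], [0.669, 0.226], [0.662, 0.374]] mid [0.51725293 0.29568564 0.035     ] 0.2957989122751996 0.14823649501437122 0.1488290300141525 1.7263843728059436
[[0.368, 0.36], [0.37, 0.209], [0.661, 0.366], [0.67, 0.223]] mid [0.5171966  0.28940434 0.035     ] 0.29634839535567276 0.15132328988402108 0.14326072557073286 1.931491917747528
[  4.82 -56.31  -0.11] [ 0.1 -0.3  1.7]
```

Call:
send_rows --plan '[[[0, -2, 0, 0, 0, 0], [0, -5, 0, 0, 0, 0], [0, -8.5, 0, 0, 0, 0], [0, -12, 0, 0, 0, 0], [0, -15.5, 0, 0, 0, 0], [0, -19, 0, 0, 0, 0], [0, -22.5, 0, 0, 0, 0], [0, -26, 0, 0, 0, 0]]]'

```text
clock: 15.92
tool_pos: [0.4858, -0.024, 0.1476]
orientation: [-180.0, 0.1, 4.6]
force: [0.8, 0.3, -5.6]
opening: 0.0462
gripper_force: 30.0
```

Call:
send_rows --plan '[[[0, -3.5, 0, 0, 0, 0], [0, -7, 0, 0, 0, 0], [0, -10.5, 0, 0, 0, 0], [0, -14, 0, 0, 0, 0], [0, -17.5, 0, 0, 0, 0], [0, -21, 0, 0, 0, 0], [0, -24, 0, 0, 0, 0], [0, -26, 0, 0, 0, 0]]]'

```text
clock: 16.58
tool_pos: [0.465, 0.236, 0.1475]
orientation: [180.0, 0.1, 4.7]
force: [0.5, -0.3, -5.1]
opening: 0.0455
gripper_force: 30.0
```

Run:
```python
from h import *
from plant import ctrl
ctrl.snapshot('side');ctrl.snapshot('side')
go((.519,.2925,.15,1.8),(.519,.2925,.0105,1.8)); print(ctrl.get_obs()['tool_pos'],ctrl.get_obs()['force'],ctrl.get_obs()['opening'])
```

```text
[ 5.81 -5.14 -0.26] [0.  0.1 3. ]
[ 5.83 -5.15 13.69] [0.  0.1 3. ]
[0.46540683 0.23633691 0.14744824] [ 0.22683972 -0.25237777 -5.38610529] 0.045852757241694846
```

Call:
send_rows --plan '[[[2, -1.8, 0, 0, 0, 1], [4, -3.6, 0, 0, 0, 2], [5.8, -5.1, 0, 0, 0, 3], [5.8, -5.1, 0, 0, 0, 3], [5.8, -5.1, 2, 0, 0, 3], [5.8, -5.1, 5, 0, 0, 3], [5.8, -5.1, 8, 0, 0, 3], [5.8, -5.1, 9, 0, 0, 3]]]'

```text
clock: 17.35
tool_pos: [0.5167, 0.2862, 0.0534]
orientation: [179.7, 0.4, 1.6]
force: [-1.2, -1.3, -5.9]
opening: 0.0456
gripper_force: 30.0
```

Run:
```python
from h import *
from plant import ctrl
import cv2
s=ctrl.snapshot('side');cv2.imwrite('pics/p1.png',cv2.resize(s['img'][60:260,180:430,::-1],None,fx=3,fy=3))
go((.519,.2925,.0105,1.8)); print(ctrl.get_obs()['tool_pos'])
```

```text
[ 0.28 -0.66  4.27] [ 0.3  0.4 -0.2]
[0.5167377  0.28608742 0.05324497]
```

View pics/p1.png

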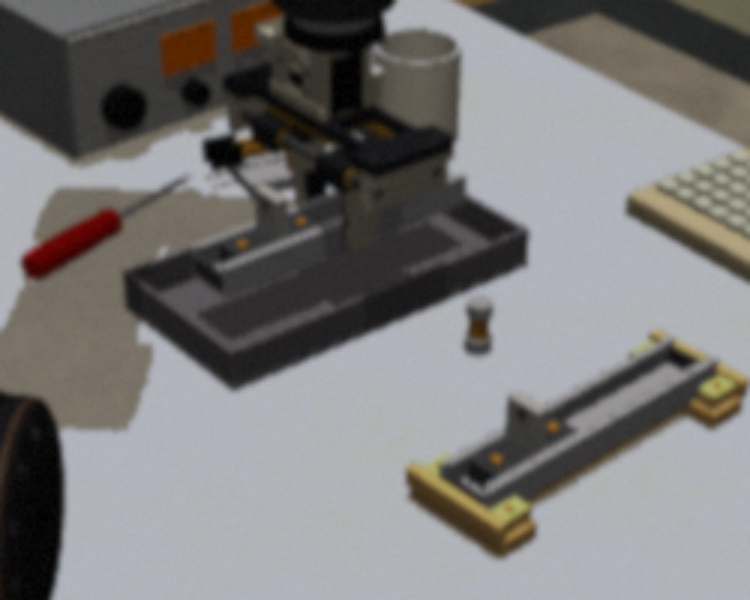

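The runner hangs over the tray's middle with the lug at about (275,210), and the left runner is in its cradle with its carriage home. I'll check that the mug clears the gripper body, then lower.

Run:
```python
from h import *
D=pickle.load(open('side.pkl','rb'))
for p in [(307,104),(319,109),(332,104),(296,95)]:print(ray(D,p,0).round(3))
```

```text
[0.724 0.493 0.   ]
[0.732 0.449 0.   ]
[0.781 0.451 0.   ]
[0.733 0.559 0.   ]
```

Mug is well clear (x > 0.7). Lowering.

Call:
send_rows --plan '[[[0.2, -0.4, 1.5, 0, 0, 0], [0.2, -0.4, 3, 0, 0, 0], [0.2, -0.4, 3.7, 0, 0, 0], [0.2, -0.4, 3.9, 0, 0, 0], [0.2, -0.4, 3.9, 0, 0, 0], [0.2, -0.4, 3.9, 0, 0, 0]]]'

```text
clock: 17.9
tool_pos: [0.5222, 0.2936, 0.0207]
orientation: [-180.0, -0.1, 1.7]
force: [0.2, 0.2, -5.3]
opening: 0.0459
gripper_force: 30.0
```

Call:
send_rows --plan '[[[-0.3, 0, 0.4, 0, 0, 0], [-0.3, 0, 0.8, 0, 0, 0], [-0.3, 0, 1.0, 0, 0, 0], [-0.3, 0, 1.1, 0, 0, 0], [-0.3, 0, 1.1, 0, 0, 0], [-0.3, 0, 1.1, 0, 0, 0]]]'

```text
clock: 18.4
tool_pos: [0.5186, 0.2932, 0.0089]
orientation: [180.0, 0.0, 1.7]
force: [-2.8, 0.0, 0.2]
opening: 0.0461
gripper_force: 30.0
```

Call:
send_rows --plan '[[[0, 0, 0, 0, 0, 0], [0, 0, 0, 0, 0, 0], [0, 0, 0, 0, 0, 0], [0, 0, -0.5, 0, 0, 0], [0, 0, -2, 0, 0, 0], [0, 0, -5, 0, 0, 0], [0, 0, -8, 0, 0, 0], [0, 0, -11, 0, 0, 0]]]' --fingers 0.72

```text
clock: 19.07
tool_pos: [0.5188, 0.2931, 0.1202]
orientation: [180.0, -0.0, 1.7]
force: [0.0, 0.4, 0.2]
opening: 0.0632
gripper_force: 0.0
```

Call:
send_rows --plan '[[[0, 0, -4, 0, 0, 0], [0, 0, -8, 0, 0, 0], [0, 0, -8, 0, 0, 0], [0, 0, -8, 0, 0, 0], [0, 0, -8, 0, 0, 0]]]'

```text
clock: 19.48
tool_pos: [0.5186, 0.2932, 0.1992]
orientation: [-179.9, -0.0, 1.7]
force: [0.0, 0.1, -0.4]
opening: 0.063
gripper_force: 0.0
```

Run:
```python
from plant import ctrl
import cv2
a=ctrl.snapshot('scene');cv2.imwrite('pics/p2.png',a['img'][180:,:,::-1])
```

```text
(no output)
```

View pics/p2.png

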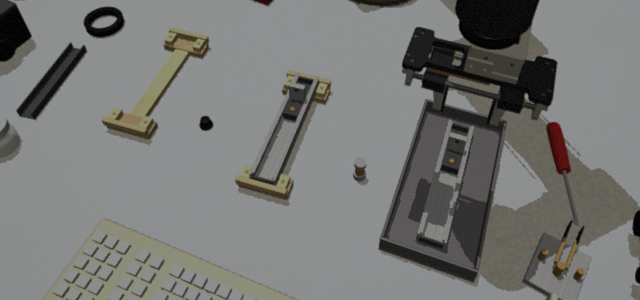

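The binding runner lies flat in the middle of the tray at about (448,182). The sound one is in its cradle with its carriage home, lug at about (298,95), and the gripper is clear.

```bash
python3 -c "
from plant import ctrl
print(ctrl.close_job())"
```

```text
the job is handed in; nothing more can be done
None
```

I tried both runners, left first: the left one is sound and sits in its cradle with its carriage home, the right one binds at 55 mm and now lies flat in the grey tray, and the job is handed in at about 19.5 s; the hand-in returned no verdict.

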